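# Brush out a tumbler and box it rim to rim on the kiln shelf

### The job

Get the pair of dry clay tumblers from the ware board ready for the kiln. Take the long narrow brush off its rack and brush out the tumbler that stands mouth up where it is, working the bristles right down to the bottom and back up to the mouth for three full strokes, then hang the brush back in a notch of the rack. Then stand the brushed tumbler mouth up on the clear end of the kiln shelf and set the other one mouth down on top of it, rim to rim and centred, lowering both without dropping them, knocking none over and leaving the other ware and the fat brush as they are.

Things in the scene. Friction and masses are not known exactly. Their poses are not given: they have to be found in the camera images.
- brush: long narrow bottle brush, 200 mm, 90 g, hanging bristles down. Origin at the bristle tip, z up its axis. Dark bristle head 40 mm across, z = 0 to 70 (outer 7 mm yields freely); wire stem 8 mm thick to z = 115; steel collar 28 mm across, z = 115 to 121, hangs on the rack; round wooden handle 18 mm thick to z = 200: held at z = 150 or more, the fingers stay above the tumbler
- mop: bystander: the short fat brush in the rack's other notch, 133 mm long, bristle head 58 mm across and 42 long (too fat for the tumbler), collar underside at z = 80, stubby pear-shaped wooden knob 34 mm across and 47 tall on top. Origin at the bristle tip, z up the knob
- rack: wooden brush rack, fixed; origin under its centre. Base 115 (x) x 190 (y) x 12 mm, cheeks at y = +-89, top board 60 (x) x 190 (y) x 12 with its upper face at z = 135. Two notches 16 mm wide run along x from the board's -x edge (x = -30, open) to x = +8, the wire stem in them. Brushes come out to -x and go in from there, lifted so that the collar clears the board
- rack_notch_right (a point): point in the rack's notch at y = -45 mm, on the upper face of the top board, where the axis of a hung brush passes (axes as the rack's)
- rack_notch_left (a point): the same for the notch at y = +45 mm. Which notch holds which brush varies
- ware_board: wooden plank fixed to the table, 300 (x) x 130 (y) x 18 mm, origin under its centre; the two tumblers stand on it, some 150 mm apart along its x
- tumbler: the tumbler to brush: plain dry clay, no handle, mouth up, about 0.25 kg, 115 mm tall, outside 54 mm across near the foot and 64 at the rim, wall 6 mm, bottom 10 mm thick (inner floor at z = 10 mm), inside 42 mm across at the floor and 52 at the mouth. Origin at the centre of the foot's underside, z up
- tumbler_mouth (a point): centre of that tumbler's mouth, level with its rim, 115 mm above its foot
- cover: the other tumbler, the same in size, standing upside down (mouth down). Origin at the centre of its mouth in the plane of the rim, z up: the rim (64 mm across) is at z = 0, the foot (54 mm, closed) on top at z = 115 mm
- shelf: pale buff kiln shelf, a flat slab fixed on the table, 280 (x) x 320 (y) x 18 mm, origin under its centre, upper face at z = 18 mm
- shelf_free (a point): middle of the shelf's clear end, on its upper face, at y = -75 mm from the shelf's centre
- bowls: bystander: two bowls already boxed rim to rim on the shelf's other end, together 114 mm across and 96 tall; origin under the foot of the lower one
- mug: bystander: clay mug with a handle, 88 mm across the rim, 110 tall, mouth up on the table; origin under its foot, handle at +y reaching 78 mm from the axis
There are look-alikes about, which are no part of the job. What is shaped like the cover but green is not meant.

How it is judged:
By the outcome, as a careful person would: the job done as asked, in the order asked, and still so for the second after the job is handed in, with the robot touching nothing.
It also fails if it takes over 72 s, if anything falls off the work surface, if the arm or the gripper's body presses on something with over 40 N, if the wrist force passes 120 N, or if a joint passes its speed limit or range.

### The arm

A 6-joint arm with a two-finger parallel gripper is mounted at the origin on the work surface. World frame = base frame: x ahead of the robot, y to its left, z up, the work surface at z = 0. Lengths are in m, angles in rad, forces in N, time in s.
With the tool pointing down it reaches from about 0.25 to 0.775 m from the base axis. Payload 4 kg.
Tool frame: the origin (TCP) lies between the finger pads; the fingertips stand 25 mm ahead of it and the grasp point (between the pads) lies 6 mm ahead of it (robot.tip_reach is the z of the fingertips in the tool frame, in m); z points along the fingers, y is the line along which they close (so a half turn about z gives the same grasp; the last joint's range is limited). The gripper opens to 94 mm and grips with 3 to 60 N. Pads are 16 mm wide; open, the fingers measure 119 mm over their backs; the gripper's body (75 mm by 177 mm) begins 78 mm behind the grasp point.
Start: joints at [1.11, 0.087, 1.371, -0, 1.684, -0.103], TCP at [0.193, 0.515, 0.231] pointing down, gripper open.
Joint ranges: [-3.1, 3.1], [-0.76, 2.03], [0.27, 2.55], [-1.08, 4.22], [0.17, 2.65], [-2.57, 2.57]. Speed limits (rad/s): [2.79, 2.79, 3.14, 3.14, 3.14, 3.14].

### API

Orientations are given as [roll, pitch, yaw] about the fixed x, y, z axes, in that order (R = Rz(yaw) Ry(pitch) Rx(roll)).
In Python, from bench import robot gives the robot as it stands. The module is installed in compiled form; this text tells all that it offers.
- The arm moves only by the shell command python3 -m handwheel 'ROWS'. ROWS is JSON, a list of rows, each a list of 3 entries, a list of its own where there are three numbers: the turn, a rotation vector about the world's x, y, z in units of 90 degrees (1.0 is 90 degrees), then the shift along the world's x, y, z in units of 0.05 m (1.0 is 0.05 m), then the closure, from 0 (fully open) to 1 (shut). A call has 1 to 5 rows; each row shifts and turns the commanded pose from where the row before left it; what a row does not reach is not made up. A row lasts 1/10 s, in which the tool goes at most 50 mm and 8.59 degrees, less where a joint would pass 70% of its speed; a pose out of reach is approached as far as the arm can. A call with a number of a shift or a turn outside -1 to 1 is refused whole. A call with a gripper value outside its range is refused whole. The fingers move at their own pace and stop on an object; the grip force is fixed at half the most. Time passes only in rows, so rows that do not move let the fingers close. It gives the time, the measured TCP pose, the force, the opening and the grip force at its end, in the units of the state.
- robot.get_obs(): the state, without advancing time (a new reading comes with each control period).
- robot.snapshot(name): name is "side" or "top" or "wrist"; returns (picture, depth): 420x560x3 uint8, red, green, blue; 420x560 float32, m along the optical axis (not along the pixel's ray), 0 where there is no reading.
- robot.calibration(name): a dict with "mtx" (3x3 intrinsics, pixels), "extrinsics" (4x4, takes a point from camera to world coordinates); the wrist camera has in their place "hand_eye" (4x4, takes a point from camera to tool coordinates, whose origin is the TCP and whose axes are the flange's). Camera axes: x right, y down, z forward; pixel columns grow to the right and rows downward; lengths in m; the calibration is good to about 2 mm. A picture is of the moment at which its call begins: read the wrist's pose just before it. calibration takes no time and is no camera call.
- robot.close_job(): hands the job in; it is judged then, once.
Trained networks look in the newest picture that a camera, given by its name, has taken for a name from the list of things; names that differ only in an ending like _2 or _b are one class to them, and where a whole thing is asked for, a point or a joint stands for the part that bears it (a point fixed in the world has none). Each returns a list of dicts, best first, with "p" (0 to 1); they miss things now and then, are a little off and sometimes report something else, mostly with a low value. They report only what shows in the picture. A call takes as long as a camera call. They do not tell look-alikes from the thing itself.
- robot.boxes_of(query, camera): "bbox" ([left, top, right, bottom] in pixels, round what is visible of it).
The state is a dict: "time": time; "joint_positions": joint angles; "qvel": joint speeds; "joint_torque": joint torques, N m; "tool_pos": TCP position; "ee_rot": TCP orientation; "wrist_force": force on the tool from outside, world axes, zero at the start; "wrist_torque": the same for the moment, N m; "width": finger opening in m; "finger_force": force on a finger pad.
Only numpy, scipy, OpenCV 4.12 (cv2) and the standard library are available. Lean on these libraries where they do the work, as an engineer would, in place of code of your own. Each camera call takes 0.05 s, during which the arm holds its last target. There are 200 camera calls.

## Working session

There is one attempt and no reset: what is moved stays moved. The work goes in short steps, Python scripts to look and compute and a shell command to move; the robot and the scene stay as the last step left them, time stands still between calls to the robot, and variables do not carry over. Pictures are saved under pics/ and viewed, at most 10 in all, crops included, and the job is handed in when it is done.

```bash
mkdir -p pics; cat > h.py <<'E'
import numpy as np, cv2
from bench import robot
from scipy.spatial.transform import Rotation as R
def T(cam):
    c=robot.calibration(cam)
    if 'extrinsics' in c: return np.array(c['mtx']),np.array(c['extrinsics'])
    o=robot.get_obs(); M=np.eye(4); r=np.array(o['ee_rot']); M[:3,:3]=R.from_euler('xyz',r).as_matrix() if r.size==3 else r
    M[:3,3]=o['tool_pos']; return np.array(c['mtx']),M@np.array(c['hand_eye'])
def cloud(cam,name=None):
    K,E=T(cam); im,d=robot.snapshot(cam)
    if name: cv2.imwrite('pics/'+name,im[:,:,::-1])
    v,u=np.mgrid[:d.shape[0],:d.shape[1]]
    P=np.stack([(u-K[0,2])/K[0,0]*d,(v-K[1,2])/K[1,1]*d,d],-1)@E[:3,:3].T+E[:3,3]
    P[d<=0]=np.nan
    return im,d,P
E
python3 - <<'E'
from h import *
print(robot.get_obs())
for c in ('top','side'):
    im,d,P=cloud(c,c+'0.png'); np.save(c+'P.npy',P); np.save(c+'I.npy',im)
    for q in ['brush','mop','rack','ware_board','tumbler','cover','shelf','bowls','mug']:
        for b in robot.boxes_of(q,c)[:4]:
            if b['p']<.2: continue
            l,t,r,bo=[int(x) for x in b['bbox']]
            p=P[max(0,t):bo,max(0,l):r].reshape(-1,3); cx=P[min(419,(t+bo)//2),min(559,(l+r)//2)]
            print(c,q,round(b['p'],2),[l,t,r,bo],cx.round(3))
E
```

```text
{'time': 0.0, 'joint_positions': array([ 1.10991101e+00,  8.79907874e-02,  1.37224951e+00, -3.31131641e-07,
        1.68360944e+00, -1.03090001e-01]), 'qvel': array([-0.00149464,  0.00017614, -0.00024978,  0.00060712,  0.0015613 ,
       -0.00043662]), 'joint_torque': array([-1.01247748e-03, -3.40198588e+01, -3.02425110e+01,  7.17206905e-02,
        3.34200100e-02, -1.81768596e-04]), 'tool_pos': array([0.19239286, 0.51472249, 0.22928698]), 'ee_rot': array([-3.13934752e+00, -2.31942974e-04,  2.78379704e+00]), 'wrist_force': array([-0.01027945,  0.409513  , -0.44136187]), 'wrist_torque': array([ 0.02181645,  0.00089546, -0.0269042 ]), 'finger_force': 0.0, 'width': 0.09364428644310198}
top brush 0.78 [423, 198, 450, 219] [ 0.504 -0.338  0.142]
top mop 0.6 [391, 190, 413, 215] [ 0.519 -0.252  0.142]
top mop 0.34 [114, 171, 153, 215] [0.543 0.446 0.113]
top rack 0.89 [373, 184, 458, 237] [ 0.5   -0.287  0.134]
top rack 0.61 [288, 151, 349, 261] [ 0.532 -0.045  0.017]
top ware_board 0.81 [286, 152, 350, 261] [ 0.532 -0.045  0.017]
top tumbler 0.79 [313, 156, 338, 189] [ 0.628 -0.064  0.027
[... 530 characters left out ...]
 [344, 245, 470, 389] [ 0.548 -0.303  0.014]
side rack 0.63 [339, 244, 471, 389] [ 0.547 -0.299  0.013]
side ware_board 0.72 [238, 208, 377, 296] [ 0.505 -0.07   0.018]
side ware_board 0.6 [376, 247, 415, 306] [ 0.514 -0.263  0.142]
side tumbler 0.59 [327, 181, 359, 235] [ 0.591 -0.08   0.109]
side cover 0.98 [212, 186, 241, 239] [0.408 0.089 0.082]
side cover 0.91 [266, 204, 295, 259] [ 0.445 -0.045  0.112]
side cover 0.66 [158, 191, 189, 250] [0.304 0.131 0.094]
side cover 0.28 [329, 177, 357, 232] [ 0.59  -0.078  0.12 ]
side shelf 0.94 [142, 106, 281, 202] [0.534 0.348 0.018]
side bowls 0.94 [176, 100, 216, 139] [0.541 0.418 0.094]
side mug 0.57 [402, 209, 455, 273] [ 0.65  -0.247  0.112]
```

```bash
python3 - <<'E'
import cv2
a=cv2.imread('pics/top0.png');b=cv2.imread('pics/side0.png')
cv2.imwrite('pics/t1.png',cv2.resize(a[110:310,90:480],None,fx=2.05,fy=2.05,interpolation=cv2.INTER_CUBIC))
cv2.imwrite('pics/s1.png',cv2.resize(b[90:400,120:490],None,fx=1.9,fy=1.9,interpolation=cv2.INTER_CUBIC))
E
```

```text
(no output)
```

View pics/t1.png

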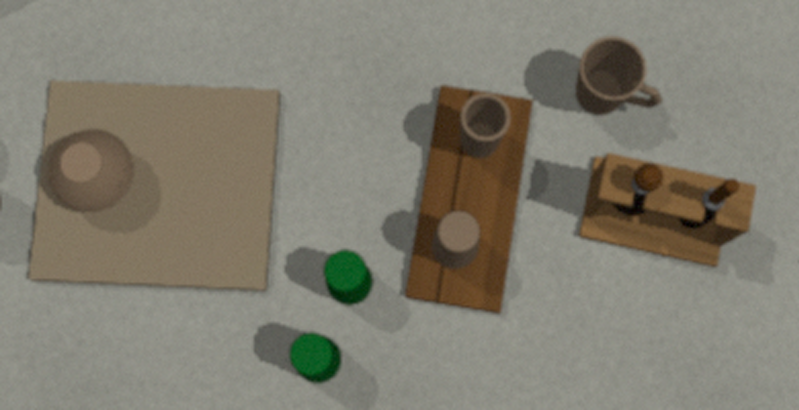

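View pics/s1.png

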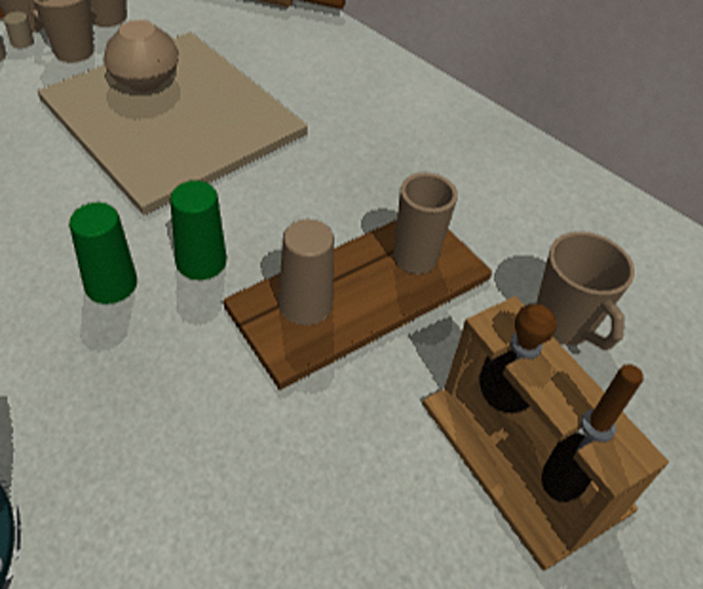

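The top crop shows these candidates:
- **Cover:** the clay tumbler mouth down on the board at (458,232). The two green look-alikes at (348,277) and (315,357) are excluded.
- **Tumbler:** mouth up at (485,117). The mug at (612,75) has a handle, so it isn't this.
- **Brush:** the slim handle at (725,195). The knob at (648,178) is the mop.
- **Shelf:** its clear end is the right half.

The side crop confirms all of these.

```bash
cat >> h.py <<'E'
def circ(p):
    A=np.c_[2*p[:,:2],np.ones(len(p))]; s=np.linalg.lstsq(A,(p[:,:2]**2).sum(1),rcond=None)[0]
    return s[:2],np.sqrt(s[2]+s[0]**2+s[1]**2)
def sel(P,lo,hi):
    q=P.reshape(-1,3); return q[np.all((q>lo)&(q<hi),axis=1)]
E
python3 - <<'E'
from h import *
for c in('top','side'):
    P=np.load(c+'P.npy')
    def rect(n,lo,hi):
        p=sel(P,lo,hi); print(c,n,len(p),[np.round(x,3) for x in cv2.minAreaRect((p[:,:2]*1000).astype(np.float32))],p[:,2].mean().round(4)) if len(p)>5 else 0
    def c_(n,lo,hi):
        p=sel(P,lo,hi); 
        if len(p)>5: print(c,n,len(p),p.mean(0).round(4),*circ(p),((p.min(0)+p.max(0))/2).round(4))
    rect('rackbase',[.35,-.42,.006],[.7,-.18,.018])
    rect('racktop',[.35,-.42,.125],[.7,-.18,.139])
    rect('board',[.35,-.14,.012],[.75,.06,.024])
    rect('shelf',[.35,.17,.012],[.75,.56,.024])
    c_('tumrim',[.55,-.14,.125],[.7,0,.145])
    c_('cover',[.4,-.1,.128],[.52,.04,.145])
    c_('bowls',[.4,.35,.107],[.7,.56,.13])
    c_('brushhandle',[.4,-.42,.165],[.6,-.31,.25])
    c_('brushtop',[.4,-.42,.212],[.6,-.31,.25])
    c_('mopknob',[.4,-.31,.165],[.6,-.21,.25])
    c_('mug',[.6,-.35,.1],[.8,-.18,.12])
E
```

```text
top rackbase 1294 [array([ 525.45 , -299.767]), array([239.119, 348.662]), np.float64(89.827)] 0.0108
top racktop 1324 [array([ 518.941, -301.379]), array([191.227,  62.28 ]), np.float64(77.552)] 0.1336
top board 3502 [array([535.609, -48.088]), array([130.141, 300.983]), np.float64(80.956)] 0.0173
top shelf 9081 [array([551.009, 381.552]), array([321.706, 281.601]), np.float64(87.919)] 0.0175
top tumrim 174 [ 0.6144 -0.0611  0.1313] [ 0.61422472 -0.06144763] 0.028683248117415638 [ 0.6145 -0.061   0.1316]
top cover 316 [ 0.4661 -0.027   0.1324] [ 0.466246   -0.02706446] 0.018630321385613255 [ 0.4667 -0.028   0.1341]
top bowls 406 [0.5537 0.4549 0.1128] [0.55379851 0.45512625] 0.021852174825180322 [0.5538 0.4543 0.1141]
top brushhandle 88 [ 0.5068 -0.342   0.2026] [ 0.50832608 -0.34379211] 0.0070001896323468385 [ 0.508  -0.3443  0.1945]
top brushtop 42 [ 0.5085 -0.3446  0.2174] [ 0.5087891 -0.3445823] 0.006380267141782828 [ 0.5085 -0.345   0.2177]
top mopknob 153 [ 0.5266 -0.2553  0.1804] [ 0.52778921 -0.25632534] 0.012160464509688452 [ 0.5283 -0.2568  0.1779]
top mug 241 [ 0.6907 -0.
[... 582 characters left out ...]
  -0.0617  0.1311]
side cover 460 [ 0.4627 -0.0297  0.1338] [ 0.46340831 -0.02898129] 0.01929904194780813 [ 0.4641 -0.0283  0.1327]
side bowls 254 [0.551  0.4499 0.114 ] [0.55218849 0.45241044] 0.02232401016050293 [0.5519 0.4546 0.1129]
side brushhandle 396 [ 0.5022 -0.3457  0.1997] [ 0.50563409 -0.34517782] 0.007022960501487771 [ 0.5064 -0.3451  0.1936]
side brushtop 142 [ 0.5048 -0.3455  0.2185] [ 0.50606781 -0.34530365] 0.006486619381955052 [ 0.5067 -0.3451  0.2172]
side mopknob 359 [ 0.5201 -0.2595  0.1803] [ 0.5230343  -0.25838304] 0.01146430313868018 [ 0.5236 -0.2575  0.1774]
side mug 549 [ 0.6864 -0.232   0.1074] [ 0.68520323 -0.2314491 ] 0.041285932859984845 [ 0.6871 -0.238   0.107 ]
```

```bash
python3 -m handwheel '[[[0,0,0.09],[0,0,0.8],0],[[0,0,0],[0.2,-0.6,0.6],0],[[0,0,0],[0.33,-0.92,0],0],[[0,0,0],[0.33,-0.92,0],0],[[0,0,0],[0.33,-0.92,0],0]]'
python3 -m handwheel '[[[0,0,0],[0.33,-0.92,0],0],[[0,0,0],[0.33,-0.92,0],0],[[0,0,0],[0.33,-0.92,0],0],[[0,0,0],[0.33,-0.92,0],0],[[0,0,0],[0.33,-0.92,0],0]]'
python3 -m handwheel '[[[0,0,0],[0.33,-0.92,0],0],[[0,0,0],[0.33,-0.92,0],0.4],[[0,0,0],[0.33,-0.92,0],0.4],[[0,0,0],[0.33,-0.92,0],0.4],[[0,0,0],[0.33,-0.92,0],0.4]]'
```

```text
time: 1.5
tool_pos: [0.2524, 0.3457, 0.3009]
ee_rot: [3.141, 0.001, 2.926]
wrist_force: [0.4, -0.0, 0.1]
width: 0.0946
finger_force: 0.0
time: 2.0
tool_pos: [0.3347, 0.1154, 0.3009]
ee_rot: [3.141, 0.002, 2.926]
wrist_force: [1.9, -0.4, -0.3]
width: 0.094
finger_force: 0.0
time: 2.5
tool_pos: [0.4173, -0.115, 0.3008]
ee_rot: [3.141, 0.001, 2.924]
wrist_force: [0.7, 0.4, 0.3]
width: 0.0653
finger_force: 0.0
```

```bash
python3 -m handwheel '[[[0,0,0],[0.36,-0.9,0],0.4],[[0,0,0],[0.36,-0.9,0],0.4],[[0,0,0],[0.36,-0.9,0],0.4],[[0,0,0],[0.36,-0.9,0],0.4],[[0,0,0],[0.36,-0.9,0],0.4]]'
python3 -m handwheel '[[[0,0,0],[0,0,0],0.4],[[0,0,0],[0,0,0],0.4]]'
python3 - <<'E'
from h import *
im,d,P=cloud('wrist','w1.png')
for b in robot.boxes_of('brush','wrist')[:3]: print(b)
p=sel(P,[.45,-.4,.211],[.57,-.31,.24]); print(len(p), circ(p) if len(p)>5 else 0, p.mean(0) if len(p) else 0)
E
```

```text
time: 3.0
tool_pos: [0.5075, -0.3398, 0.3004]
ee_rot: [3.141, 0.0, 2.925]
wrist_force: [0.3, 0.6, 0.1]
width: 0.0566
finger_force: 0.0
time: 3.2
tool_pos: [0.507, -0.3386, 0.2987]
ee_rot: [3.14, -0.003, 2.924]
wrist_force: [0.2, -0.0, 0.4]
width: 0.0564
finger_force: 0.0
{'bbox': [255.8, 167.2, 283.3, 239.2], 'p': 0.96}
434 (array([ 0.50569743, -0.34435573]), np.float64(0.006255761161760908)) [ 0.50521075 -0.34421952  0.21792582]
```

View pics/w1.png

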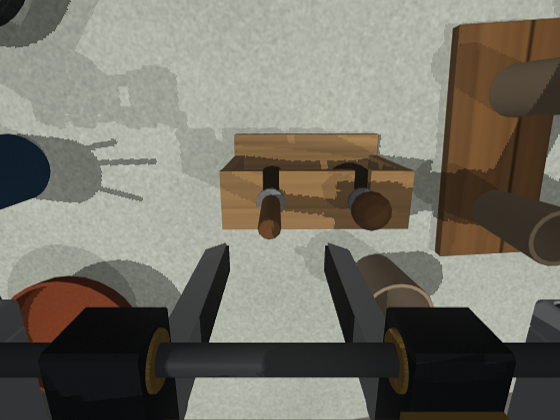

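The wrist picture shows the brush handle at (268,215) and the mop at (370,210). There is a red pot at lower left (70,320), so I'll check its height and the distance left to go.

```bash
python3 - <<'E'
from h import *
P=np.load('topP.npy')
p=sel(P,[.3,-.8,.03],[.9,-.4,.6]); print(len(p),p.min(0),p.max(0))
P=np.load('sideP.npy')
p=sel(P,[.3,-.6,.03],[.8,-.41,.6]); print(len(p),p.min(0) if len(p) else 0,p.max(0)if len(p) else 0)
E
python3 -m handwheel '[[[0,0,0],[-0.02,-0.12,-0.5],0.4],[[0,0,0],[0,0,-0.8],0.4],[[0,0,0],[0,0,-0.8],0.4],[[0,0,0],[0,0,0],0.4],[[0,0,0],[0,0,0],0.4]]'
```

```text
3538 [ 0.37712009 -0.71909265  0.03007647] [ 0.75822504 -0.56347902  0.13121734]
0 0 0
time: 3.8
tool_pos: [0.5061, -0.3426, 0.1969]
ee_rot: [-3.141, 0.001, 2.927]
wrist_force: [1.0, 0.5, 0.1]
width: 0.0563
finger_force: 0.0
```

```bash
python3 -m handwheel '[[[0,0,0],[0,-0.03,0],1],[[0,0,0],[0,0,0],1],[[0,0,0],[0,0,0],1],[[0,0,0],[0,0,0],1],[[0,0,0],[0,0,0],1]]'
python3 -m handwheel '[[[0,0,0],[0,0,0.15],1],[[0,0,0],[0,0,0.15],1],[[0,0,0],[0,0,0],1]]'
```

```text
time: 4.3
tool_pos: [0.5063, -0.3455, 0.196]
ee_rot: [-3.141, 0.001, 2.925]
wrist_force: [-0.2, 0.1, 0.5]
width: 0.0199
finger_force: 0.7
time: 4.6
tool_pos: [0.5067, -0.3458, 0.2124]
ee_rot: [-3.14, 0.003, 2.925]
wrist_force: [0.0, 0.4, -0.9]
width: 0.0176
finger_force: 30.0
```

```bash
python3 -m handwheel '[[[0,0,0],[-0.3,0.07,0],1],[[0,0,0],[-0.5,0.11,0],1],[[0,0,0],[-0.6,0.13,0],1],[[0,0,0],[-0.5,0.11,0],1],[[0,0,0],[0,0,0],1]]'
python3 -m handwheel '[[[0,0,0],[0,0,0.5],1],[[0,0,0],[0,0,0.8],1],[[0,0,0],[0,0,0.9],1],[[0,0,0],[0,0,0.8],1],[[0,0,0],[0,0,0],1]]'
python3 - <<'E'
from h import *
o=robot.get_obs();print(o['tool_pos'],o['wrist_force'],o['width'])
t=o['tool_pos']
for c in('side','top'):
    im,d,P=cloud(c,c+'2.png')
    p=sel(P,t+[-.06,-.06,-.25],t+[.06,.06,.06]); 
    b=sel(P,t+[-.06,-.06,-.185],t+[.06,.06,-.12]);print(c,len(p),p.min(0),len(b),b.min(0),b.max(0),circ(b))
    for q in('brush','tumbler'): print(robot.boxes_of(q,c)[:2])
E
```

```text
time: 5.1
tool_pos: [0.4091, -0.3239, 0.211]
ee_rot: [-3.141, -0.0, 2.923]
wrist_force: [-0.5, -0.2, -1.4]
width: 0.0176
finger_force: 30.0
time: 5.6
tool_pos: [0.4131, -0.3256, 0.3681]
ee_rot: [-3.135, 0.012, 2.926]
wrist_force: [0.2, -0.3, -1.0]
width: 0.0175
finger_force: 30.0
[ 0.4130603  -0.32559972  0.36809822] [ 0.23333422 -0.34303602 -0.96860022] 0.017475635096365117
side 4401 [ 0.3955713  -0.38547112  0.11810912] 585 [ 0.3955713  -0.34680801  0.19278277] [ 0.42133918 -0.30769067  0.24804658] (array([ 0.41634791, -0.32732204]), np.float64(0.018725829613041978))
[{'bbox': [386.8, 231.9, 450.9, 338.7], 'p': 0.85}]
[{'bbox': [328.9, 179.8, 360.9, 233.0], 'p': 0.96}]
top 94 [ 0.39493186 -0.34268251  0.20685937] 15 [ 0.39493186 -0.34268251  0.20685937] [ 0.40422507 -0.31741121  0.24739623] (array([ 0.41552389, -0.32550997]), np.float64(0.01993759567657684))
[]
[{'bbox': [313.1, 159.3, 339.0, 187.5], 'p': 0.88}]
```

View pics/side2.png

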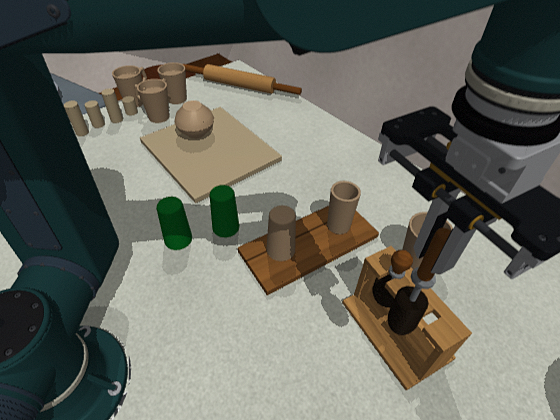

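The side view shows the brush hanging vertical in the gripper, bristles at (407,310). The mop at (402,262) is undisturbed, and the tumbler's mouth is at (345,190).

```bash
python3 -m handwheel '[[[0,0,0],[0.3,0.4,0],1],[[0,0,0],[0.5,0.68,0],1],[[0,0,0],[0.55,0.74,0],1],[[0,0,0],[0.55,0.74,0],1],[[0,0,0],[0.55,0.74,0],1]]'
python3 -m handwheel '[[[0,0,0],[0.55,0.74,0],1],[[0,0,0],[0.5,0.68,0],1],[[0,0,0],[0.44,0.57,0],1],[[0,0,0],[0,0,0],1],[[0,0,0],[0,0,0],1]]'
cat > m.py <<'E'
from h import *
o=robot.get_obs();print(o['tool_pos'],o['ee_rot'],o['wrist_force'],o['width'])
t=np.array(o['tool_pos'])
for c in('side','top'):
    im,d,P=cloud(c,c+'3.png')
    for lo,hi in ((-.165,-.11),(-.09,-.07)):
        b=sel(P,t+[-.04,-.04,lo],t+[.04,.04,hi]);print(c,len(b),circ(b) if len(b)>9 else 0)
    p=sel(P,[.55,-.12,.125],[.67,0,.1345]);print(c,'rim',len(p),circ(p))
E
python3 m.py
```

```text
time: 6.4
tool_pos: [0.5341, -0.1577, 0.3587]
ee_rot: [3.141, -0.003, 2.925]
wrist_force: [0.0, -1.0, -1.1]
width: 0.0174
finger_force: 30.0
time: 6.9
tool_pos: [0.6081, -0.0593, 0.3584]
ee_rot: [-3.141, -0.004, 2.927]
wrist_force: [-0.1, -0.9, -0.6]
width: 0.0178
finger_force: 30.0
[ 0.60805269 -0.05930021  0.35843268] [-3.14097039 -0.00377297  2.92654919] [-0.09639868 -0.91247906 -0.57005284] 0.01782668822974643
side 458 (array([ 0.60960316, -0.05989632]), np.float64(0.018096237156127775))
side 41 (array([ 0.60809162, -0.06083904]), np.float64(0.0031668660801387055))
side rim 270 (array([ 0.61186685, -0.06241369]), np.float64(0.02865397341678804))
top 33 (array([ 0.6079554 , -0.05981927]), np.float64(0.01661437222785827))
top 0 0
top rim 8 (array([ 0.62602095, -0.06433569]), np.float64(0.024408552530025537))
```

```bash
python3 -m handwheel '[[[0,0,0],[0.06,-0.04,-0.3],1],[[0,0,0],[0,0,-0.4],1],[[0,0,0],[0,0,0],1]]'
python3 m.py
python3 -m handwheel '[[[0,0,0],[0,0,-0.4],1],[[0,0,0],[0,0,-0.4],1],[[0,0,0],[0,0,-0.4],1],[[0,0,0],[0,0,-0.4],1],[[0,0,0],[0,0,0],1]]'
python3 -m handwheel '[[[0,0,0],[0,0,-0.3],1],[[0,0,0],[0,0,-0.3],1],[[0,0,0],[0,0,0],1]]'
```

```text
time: 7.3
tool_pos: [0.6096, -0.0629, 0.3211]
ee_rot: [-3.141, -0.007, 2.923]
wrist_force: [-0.5, 0.6, -1.8]
width: 0.0174
finger_force: 30.0
[ 0.60962022 -0.06293418  0.32109966] [-3.14135747 -0.00718818  2.92315483] [-0.45746329  0.55014253 -1.76280907] 0.01741865726344223
side 413 (array([ 0.61075883, -0.06331136]), np.float64(0.018218029421391353))
side 37 (array([ 0.60961831, -0.06437971]), np.float64(0.0030453724132152495))
side rim 185 (array([ 0.6113942 , -0.06263178]), np.float64(0.02847094099541361))
top 65 (array([ 0.61189699, -0.06341099]), np.float64(0.018341040013836303))
top 0 0
top rim 33 (array([ 0.61443045, -0.06148074]), np.float64(0.02862327608478482))
time: 7.9
tool_pos: [0.61, -0.062, 0.2431]
ee_rot: [-3.142, -0.005, 2.925]
wrist_force: [-1.0, -0.6, -1.8]
width: 0.0176
finger_force: 30.0
time: 8.2
tool_pos: [0.6101, -0.0617, 0.213]
ee_rot: [-3.142, -0.004, 2.925]
wrist_force: [-0.9, -0.0, -1.3]
width: 0.0173
finger_force: 30.0
```

```bash
python3 -m handwheel '[[[0,0,0],[0.02,0,-0.1],1],[[0,0,0],[0,0,0],1]]'
python3 -m handwheel '[[[0,0,0],[0,0,-0.04],1],[[0,0,0],[0,0,0],1]]'
```

```text
time: 8.4
tool_pos: [0.6122, -0.0618, 0.2103]
ee_rot: [3.142, -0.0, 2.925]
wrist_force: [0.0, -0.3, -0.8]
width: 0.0177
finger_force: 30.0
time: 8.6
tool_pos: [0.6123, -0.0618, 0.2087]
ee_rot: [3.141, 0.0, 2.925]
wrist_force: [0.4, 0.2, -1.2]
width: 0.0178
finger_force: 30.0
```

```bash
python3 -m handwheel '[[[0,0,0],[0,0,-0.04],1],[[0,0,0],[0,0,0],1]]'
python3 -m handwheel '[[[0,0,0],[0,0,-0.04],1],[[0,0,0],[0,0,0],1]]'
python3 -m handwheel '[[[0,0,0],[0,0,-0.04],1],[[0,0,0],[0,0,0],1]]'
```

```text
time: 8.8
tool_pos: [0.6121, -0.0618, 0.2064]
ee_rot: [3.141, -0.0, 2.925]
wrist_force: [0.7, 0.1, -1.7]
width: 0.0178
finger_force: 30.0
time: 9.0
tool_pos: [0.612, -0.0618, 0.2042]
ee_rot: [3.142, -0.001, 2.925]
wrist_force: [-0.3, -0.3, -1.2]
width: 0.0174
finger_force: 30.0
time: 9.2
tool_pos: [0.6123, -0.0618, 0.2039]
ee_rot: [3.141, 0.002, 2.925]
wrist_force: [-0.2, 0.5, 3.7]
width: 0.0176
finger_force: 30.0
```

```bash
python3 -m handwheel '[[[0,0,0],[0,0,0.5],1],[[0,0,0],[0,0,0.5],1],[[0,0,0],[0,0,0.5],1],[[0,0,0],[0,0,0.5],1],[[0,0,0],[0,0,0],1]]'
python3 -m handwheel '[[[0,0,0],[0,0,-0.5],1],[[0,0,0],[0,0,-0.5],1],[[0,0,0],[0,0,-0.5],1],[[0,0,0],[0,0,-0.48],1],[[0,0,0],[0,0,0],1]]'
python3 -m handwheel '[[[0,0,0],[0,0,0],1],[[0,0,0],[0,0,0],1]]'
```

```text
time: 9.7
tool_pos: [0.6135, -0.0621, 0.3069]
ee_rot: [3.141, 0.008, 2.925]
wrist_force: [-0.7, 0.8, -0.1]
width: 0.0177
finger_force: 30.0
time: 10.2
tool_pos: [0.611, -0.0616, 0.2002]
ee_rot: [3.142, -0.004, 2.925]
wrist_force: [-1.3, 1.0, -0.1]
width: 0.0175
finger_force: 30.0
time: 10.4
tool_pos: [0.6117, -0.0617, 0.2024]
ee_rot: [3.142, -0.002, 2.925]
wrist_force: [-0.2, 0.2, -1.7]
width: 0.0171
finger_force: 30.0
```

```bash
python3 -m handwheel '[[[0,0,0],[0,0,0.5],1],[[0,0,0],[0,0,0.5],1],[[0,0,0],[0,0,0.5],1],[[0,0,0],[0,0,0.5],1],[[0,0,0],[0,0,0],1]]'
python3 -m handwheel '[[[0,0,0],[0,0,-0.5],1],[[0,0,0],[0,0,-0.6],1],[[0,0,0],[0,0,-0.5],1],[[0,0,0],[0,0,-0.3],1],[[0,0,0],[0,0,-0.1],1]]'
python3 -m handwheel '[[[0,0,0],[0,0,-0.03],1],[[0,0,0],[0,0,0],1]]'
```

```text
time: 10.9
tool_pos: [0.6135, -0.0621, 0.3081]
ee_rot: [3.141, 0.009, 2.925]
wrist_force: [-0.1, 0.7, -0.2]
width: 0.0173
finger_force: 30.0
time: 11.4
tool_pos: [0.6107, -0.0616, 0.1998]
ee_rot: [-3.142, -0.006, 2.925]
wrist_force: [-0.9, 0.4, -1.2]
width: 0.0176
finger_force: 30.0
time: 11.6
tool_pos: [0.6126, -0.0619, 0.2031]
ee_rot: [3.141, 0.002, 2.925]
wrist_force: [0.6, 0.0, -0.8]
width: 0.0175
finger_force: 30.0
```

```bash
python3 -m handwheel '[[[0,0,0],[0,0,0.6],1],[[0,0,0],[0,0,0.8],1],[[0,0,0],[0,0,0.8],1],[[0,0,0],[0,0,0.7],1],[[0,0,0],[0,0,0.4],1]]'
python3 -m handwheel '[[[0,0,0],[-0.4,-0.5,0],1],[[0,0,0],[-0.55,-0.72,0],1],[[0,0,0],[-0.55,-0.72,0],1],[[0,0,0],[-0.55,-0.72,0],1],[[0,0,0],[-0.55,-0.72,0],1]]'
python3 -m handwheel '[[[0,0,0],[-0.55,-0.72,0],1],[[0,0,0],[-0.51,-0.64,0],1],[[0,0,0],[-0.4,-0.5,0],1],[[0,0,0],[0,0,0],1],[[0,0,0],[0,0,0],1]]'
cat > m2.py <<'E'
from h import *
o=robot.get_obs();t=np.array(o['tool_pos']);print(t)
for c in('side','top'):
    im,d,P=cloud(c)
    for lo,hi in ((-.165,-.11),(-.09,-.07)):
        b=sel(P,t+[-.04,-.04,lo],t+[.04,.04,hi]);print(c,len(b),circ(b) if len(b)>9 else 0)
    I=im.astype(int).sum(2).ravel(); q=P.reshape(-1,3)
    k=np.all((q>t+[-.04,-.04,-.21])&(q<t+[.04,.04,-.1]),axis=1)&(I<150); print('bristle z',np.percentile(q[k,2]-t[2],[0,1,50,99,100]).round(4) if k.any() else 0)
    p=sel(P,[.35,-.42,.125],[.7,-.18,.14]); print('rack',cv2.minAreaRect((p[:,:2]*1000).astype(np.float32)))
E
python3 m2.py
```

```text
time: 12.1
tool_pos: [0.6127, -0.0619, 0.3735]
ee_rot: [3.141, 0.01, 2.925]
wrist_force: [0.2, 1.0, -0.8]
width: 0.0171
finger_force: 30.0
time: 12.6
tool_pos: [0.4811, -0.232, 0.3692]
ee_rot: [-3.14, 0.004, 2.926]
wrist_force: [0.1, -0.9, -1.2]
width: 0.0173
finger_force: 30.0
time: 13.1
tool_pos: [0.409, -0.3242, 0.3686]
ee_rot: [-3.141, 0.003, 2.924]
wrist_force: [0.3, 1.0, -0.7]
width: 0.0178
finger_force: 30.0
[ 0.4090058  -0.32424754  0.36858542]
side 637 (array([ 0.41102875, -0.32483088]), np.float64(0.019071043771170047))
side 69 (array([ 0.40939376, -0.3251272 ]), np.float64(0.00331299894706639))
bristle z [-0.1702 -0.1669 -0.1203 -0.1001 -0.1   ]
rack ((516.9274291992188, -300.5775146484375), (191.08090209960938, 62.66460037231445), 77.4290542602539)
top 12 (array([ 0.4002438 , -0.32402883]), np.float64(0.007453876217852364))
top 0 0
bristle z [-0.1329 -0.1325 -0.1035 -0.1001 -0.1001]
rack ((519.0076904296875, -300.64044189453125), (189.4696807861328, 61.95893478393555), 77.4481430053711)
```

```bash
python3 -m handwheel '[[[0,0,0],[0,0.03,-0.6],1],[[0,0,0],[0,0,-0.9],1],[[0,0,0],[0,0,-0.9],1],[[0,0,0],[0,0,-0.7],1],[[0,0,0],[0,0,-0.25],1]]'
python3 -m handwheel '[[[0,0,0],[0,0,0],1],[[0,0,0],[0,0,0],1]]'
python3 -c "
from h import *
im,d,P=cloud('side','s4.png');t=np.array(robot.get_obs()['tool_pos'])
b=sel(P,t+[-.04,-.04,-.09],t+[.04,.04,-.07]);print(len(b),circ(b) if len(b)>9 else 0)
cv2.imwrite('pics/s4.png',cv2.resize(im[190:400,320:520,::-1],None,fx=2.5,fy=2.5))"
```

```text
time: 13.7
tool_pos: [0.4085, -0.3196, 0.1951]
ee_rot: [3.137, -0.006, 2.928]
wrist_force: [-0.3, -0.2, -1.5]
width: 0.0175
finger_force: 30.0
time: 13.9
tool_pos: [0.4103, -0.3226, 0.2017]
ee_rot: [-3.14, 0.003, 2.926]
wrist_force: [0.3, 0.0, 0.2]
width: 0.0171
finger_force: 30.0
24 (array([ 0.41061998, -0.32345276]), np.float64(0.0031092223668763627))
```

View pics/s4.png

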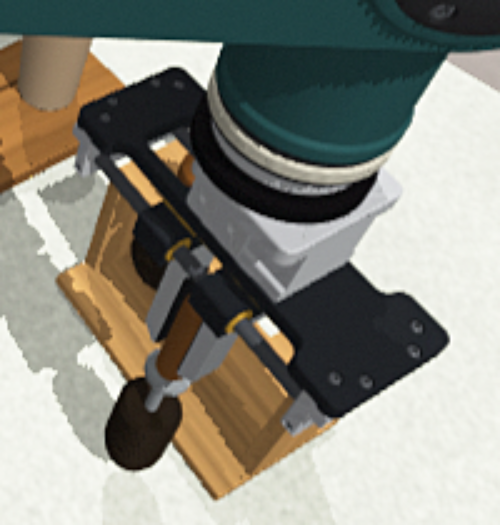

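The picture shows the brush in front of the rack, stem at (155,395), in line with the open notch. Now I'll slide it in.

```bash
python3 -m handwheel '[[[0,0,0],[0.3,-0.065,0.04],1],[[0,0,0],[0.4,-0.087,0],1],[[0,0,0],[0.3,-0.065,0],1],[[0,0,0],[0.2,-0.044,0],1],[[0,0,0],[0,0,0],1]]'
python3 -m handwheel '[[[0,0,0],[0.3,-0.065,0],1],[[0,0,0],[0.28,-0.065,0],1],[[0,0,0],[0.15,-0.03,0],1],[[0,0,0],[0,0,0],1],[[0,0,0],[0,0,0],1]]'
python3 -m handwheel '[[[0,0,0],[0,0,-0.06],1],[[0,0,0],[0,0,-0.06],1],[[0,0,0],[0,0,-0.02],1],[[0,0,0],[0,0,0],1]]'
```

```text
time: 14.45
tool_pos: [0.4706, -0.336, 0.2031]
ee_rot: [-3.14, 0.003, 2.926]
wrist_force: [-0.1, 0.0, -1.2]
width: 0.0175
finger_force: 30.0
time: 14.95
tool_pos: [0.5052, -0.3433, 0.2017]
ee_rot: [-3.142, -0.0, 2.925]
wrist_force: [-0.5, 0.0, -0.6]
width: 0.0176
finger_force: 30.0
time: 15.35
tool_pos: [0.5053, -0.3432, 0.1941]
ee_rot: [3.141, -0.001, 2.925]
wrist_force: [-0.1, 0.6, -0.2]
width: 0.0177
finger_force: 30.0
```

```bash
python3 -m handwheel '[[[0,0,0],[0,0,-0.04],1],[[0,0,0],[0,0,0],1]]'
python3 -m handwheel '[[[0,0,0],[0,0,-0.03],1],[[0,0,0],[0,0,0],1]]'
python3 -m handwheel '[[[0,0,0],[0,0,-0.02],1],[[0,0,0],[0,0,0],1]]'
```

```text
time: 15.55
tool_pos: [0.5055, -0.3433, 0.1922]
ee_rot: [3.141, -0.0, 2.925]
wrist_force: [-0.4, 0.1, -0.8]
width: 0.0176
finger_force: 30.0
time: 15.75
tool_pos: [0.5057, -0.3434, 0.1914]
ee_rot: [-3.141, 0.001, 2.925]
wrist_force: [-0.2, 0.6, 0.7]
width: 0.0178
finger_force: 30.0
time: 15.95
tool_pos: [0.5058, -0.3434, 0.1913]
ee_rot: [-3.141, 0.001, 2.925]
wrist_force: [-1.6, 0.9, 4.8]
width: 0.0177
finger_force: 30.0
```

```bash
python3 -m handwheel '[[[0,0,0],[0,0,0],0.4],[[0,0,0],[0,0,0],0.4],[[0,0,0],[0,0,0],0.4],[[0,0,0],[0,0,0],0.4]]'
python3 -m handwheel '[[[0,0,0],[0,0,0.5],0.4],[[0,0,0],[0,0,0.8],0.4],[[0,0,0],[0,0,0.8],0.4],[[0,0,0],[0,0,0.5],0],[[0,0,0],[0,0,0],0]]'
python3 - <<'E'
from h import *
for c in('side','wrist'):
    im,d,P=cloud(c,c+'5.png')
    p=sel(P,[.45,-.4,.211],[.57,-.31,.24]); print(c,len(p), circ(p) if len(p)>5 else 0)
    p=sel(P,[.45,-.4,.165],[.57,-.31,.18]); print(c,len(p), circ(p) if len(p)>5 else 0)
    print(robot.boxes_of('brush',c)[:2])
E
```

```text
time: 16.35
tool_pos: [0.5055, -0.3433, 0.1894]
ee_rot: [3.141, -0.001, 2.925]
wrist_force: [-0.3, 0.6, 0.2]
width: 0.0464
finger_force: 0.0
time: 16.85
tool_pos: [0.5067, -0.3442, 0.3254]
ee_rot: [-3.137, 0.009, 2.925]
wrist_force: [0.2, 0.1, 0.8]
width: 0.0689
finger_force: 0.0
side 146 (array([ 0.50519017, -0.34427047]), np.float64(0.0066175672929543825))
side 75 (array([ 0.5060486 , -0.34399921]), np.float64(0.008171124387622412))
[{'bbox': [403.8, 283.5, 458.5, 359.0], 'p': 0.63}]
wrist 372 (array([ 0.5049149, -0.3434592]), np.float64(0.006257150954439202))
wrist 70 (array([ 0.505906  , -0.34377552]), np.float64(0.008761364286325294))
[{'bbox': [261.9, 160.2, 289.5, 230.3], 'p': 0.92}]
```

View pics/wrist5.png

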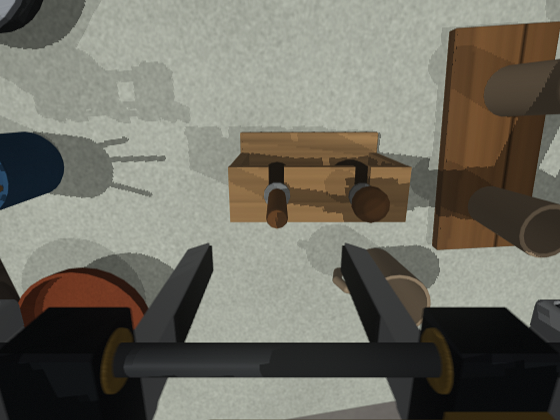

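The wrist view shows the brush hung upright in its notch at (277,205), collar on the board, and the mop untouched at (370,200). Next is the tumbler.

```bash
python3 -m handwheel '[[[0,0,0],[0.2,0.55,0],0],[[0,0,0],[0.33,0.88,0],0],[[0,0,0],[0.33,0.88,0],0],[[0,0,0],[0.33,0.88,0],0],[[0,0,0],[0.33,0.88,0],0]]'
python3 -m handwheel '[[[0,0,0],[0.33,0.88,0],0],[[0,0,0],[0.25,0.63,0],0],[[0,0,0],[0,0,-0.4],0],[[0,0,0],[0,0,-0.5],0],[[0,0,0],[0,0,0],0]]'
python3 -m handwheel '[[[0,0,0],[0,0,0],0]]'
python3 - <<'E'
from h import *
for c in('side','wrist'):
    im,d,P=cloud(c,c+'6.png')
    p=sel(P,[.55,-.12,.125],[.67,0,.138]);print(c,'rim',len(p),circ(p),p[:,2].max())
    p=sel(P,[.4,-.1,.128],[.52,.04,.14]); print(c,'cover',len(p),p.mean(0) if len(p) else 0,((p.min(0)+p.max(0))/2) if len(p) else 0)
    print(robot.boxes_of('cover',c)[:4])
E
```

```text
time: 17.55
tool_pos: [0.5813, -0.138, 0.3172]
ee_rot: [3.141, -0.005, 2.925]
wrist_force: [0.3, -0.1, 0.2]
width: 0.0939
finger_force: 0.0
time: 18.05
tool_pos: [0.6084, -0.0634, 0.2678]
ee_rot: [-3.141, -0.013, 2.926]
wrist_force: [-1.1, -0.6, -0.4]
width: 0.0937
finger_force: 0.0
time: 18.15
tool_pos: [0.6098, -0.0643, 0.2729]
ee_rot: [3.142, -0.005, 2.925]
wrist_force: [0.2, -0.6, 0.7]
width: 0.0944
finger_force: 0.0
side rim 318 (array([ 0.61188543, -0.06238442]), np.float64(0.028769148624331074)) 0.13628488902812919
side cover 458 [ 0.46250285 -0.02972922  0.13387107] [ 0.46393497 -0.02772646  0.13258366]
[{'bbox': [157.1, 193.1, 188.1, 251.6], 'p': 0.91}, {'bbox': [210.1, 186.8, 240.7, 238.9], 'p': 0.72}, {'bbox': [264.8, 201.1, 295.0, 261.2], 'p': 0.63}, {'bbox': [236.0, 206.5, 376.0, 298.9], 'p': 0.46}]
wrist rim 1322 (array([ 0.61133159, -0.06079864]), np.float64(0.028446575968100022)) 0.13416097499744922
wrist cover 3321 [ 0.4671787  -0.02735908  0.13233832] [ 0.46720747 -0.02653377  0.13168664]
[{'bbox': [248.9, 1.2, 316.9, 79.7], 'p': 0.82}, {'bbox': [380.2, 0.0, 412.6, 6.7], 'p': 0.74}]
```

```bash
python3 -m handwheel '[[[0,0,0],[0.04,0.05,-0.5],0],[[0,0,0],[0,0,-0.8],0],[[0,0,0],[0,0,-0.8],0],[[0,0,0],[0,0,-0.7],0],[[0,0,0],[0,0,-0.38],0]]'
python3 -m handwheel '[[[0,0,0],[0,0,0],0],[[0,0,0],[0,0,0],1],[[0,0,0],[0,0,0],1],[[0,0,0],[0,0,0],1],[[0,0,0],[0,0,0],1]]'
```

```text
time: 18.85
tool_pos: [0.6114, -0.0619, 0.1132]
ee_rot: [3.142, -0.004, 2.925]
wrist_force: [0.1, -0.5, -0.4]
width: 0.0943
finger_force: 0.0
time: 19.35
tool_pos: [0.6135, -0.062, 0.1178]
ee_rot: [3.141, 0.003, 2.925]
wrist_force: [0.2, 0.1, -0.4]
width: 0.0655
finger_force: 0.3
```

```bash
python3 -m handwheel '[[[0,0,0],[0,0,0],1],[[0,0,0],[0,0,0],1],[[0,0,0],[0,0,0.1],1],[[0,0,0],[0,0,0.2],1],[[0,0,0],[0,0,0],1]]'
python3 -m handwheel '[[[0,0,0],[0,0,0.4],1],[[0,0,0],[0,0,0.5],1],[[0,0,0],[0,0,0],1]]'
```

```text
time: 19.85
tool_pos: [0.6131, -0.0621, 0.1322]
ee_rot: [-3.142, 0.002, 2.925]
wrist_force: [-0.2, 0.1, -2.4]
width: 0.0629
finger_force: 30.0
time: 20.15
tool_pos: [0.6146, -0.0623, 0.18]
ee_rot: [3.141, 0.008, 2.925]
wrist_force: [0.6, 0.1, -0.8]
width: 0.0631
finger_force: 30.0
```

```bash
python3 -m handwheel '[[[0,0,0],[-0.08,0.44,0],1],[[0,0,0],[-0.16,0.89,0],1],[[0,0,0],[-0.16,0.89,0],1],[[0,0,0],[-0.16,0.89,0],1],[[0,0,0],[-0.16,0.89,0],1]]'
python3 -m handwheel '[[[0,0,0],[-0.16,0.89,0],1],[[0,0,0],[-0.16,0.89,0],1],[[0,0,0],[-0.16,0.89,0],1],[[0,0,0],[-0.13,0.7,0],1],[[0,0,0],[0,0,0],1]]'
python3 -m handwheel '[[[0,0,0],[0,0,-0.5],1],[[0,0,0],[0,0,-0.5],1],[[0,0,0],[0,0,0],1],[[0,0,0],[0,0,0],1]]'
python3 - <<'E'
from h import *
t=robot.get_obs()['tool_pos'];print(t)
for c in('side','top'):
    im,d,P=cloud(c,c+'7.png')
    p=sel(P,[.35,.17,.012],[.75,.56,.024]);r=cv2.minAreaRect((p[:,:2]*1000).astype(np.float32));print(c,r)
    p=sel(P,[t[0]-.05,t[1]-.05,t[2]-.09],[t[0]+.05,t[1]+.05,t[2]-.04]);print(len(p),circ(p))
E
```

```text
time: 20.65
tool_pos: [0.5756, 0.1395, 0.1743]
ee_rot: [-3.141, -0.002, 2.925]
wrist_force: [0.3, -0.2, -2.5]
width: 0.0631
finger_force: 30.0
time: 21.15
tool_pos: [0.5439, 0.311, 0.1739]
ee_rot: [3.141, -0.003, 2.931]
wrist_force: [0.1, -0.9, -2.0]
width: 0.0635
finger_force: 30.0
time: 21.55
tool_pos: [0.5457, 0.3056, 0.1248]
ee_rot: [-3.14, -0.002, 2.924]
wrist_force: [0.3, 1.0, -1.9]
width: 0.063
finger_force: 30.0
[0.54574437 0.30563102 0.12479771]
side ((549.16845703125, 381.32232666015625), (323.87017822265625, 281.4123229980469), 87.84555053710938)
295 (array([0.54557154, 0.30535426]), np.float64(0.027049230774586246))
top ((550.3124389648438, 381.51715087890625), (322.0734558105469, 280.3258972167969), 88.07798767089844)
61 (array([0.54133284, 0.30613765]), np.float64(0.021679921643435157))
```

View pics/side7.png

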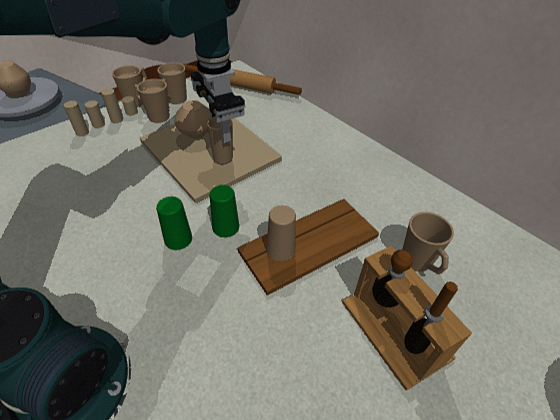

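The side view shows the upright tumbler just above the shelf's clear end at (223,150), and the brush back in its rack. I'll lower it gently.

```bash
python3 -m handwheel '[[[0,0,0],[0.02,0.02,-0.06],1],[[0,0,0],[0,0,-0.04],1],[[0,0,0],[0,0,0],1]]'
python3 -m handwheel '[[[0,0,0],[0,0,-0.03],1],[[0,0,0],[0,0,0],1]]'
python3 -m handwheel '[[[0,0,0],[0,0,-0.03],1],[[0,0,0],[0,0,0],1]]'
```

```text
time: 21.95
tool_pos: [0.5472, 0.3076, 0.1212]
ee_rot: [3.141, 0.0, 2.925]
wrist_force: [-0.3, 1.3, -2.9]
width: 0.0629
finger_force: 30.0
time: 22.15
tool_pos: [0.547, 0.3076, 0.1193]
ee_rot: [-3.141, -0.0, 2.925]
wrist_force: [-0.3, -1.1, -1.7]
width: 0.063
finger_force: 30.0
time: 22.35
tool_pos: [0.547, 0.3076, 0.1178]
ee_rot: [-3.141, -0.0, 2.925]
wrist_force: [0.4, 0.4, -2.0]
width: 0.063
finger_force: 30.0
```

```bash
python3 -m handwheel '[[[0,0,0],[0,0,-0.02],1],[[0,0,0],[0,0,0],1]]'
python3 -m handwheel '[[[0,0,0],[0,0,-0.02],1],[[0,0,0],[0,0,0],1]]'
```

```text
time: 22.55
tool_pos: [0.5473, 0.3076, 0.1177]
ee_rot: [3.141, 0.001, 2.925]
wrist_force: [-0.7, -0.4, 1.1]
width: 0.0633
finger_force: 30.0
time: 22.75
tool_pos: [0.5475, 0.3076, 0.1177]
ee_rot: [3.141, 0.002, 2.925]
wrist_force: [-1.7, -1.2, 4.2]
width: 0.0632
finger_force: 30.0
```

```bash
python3 -m handwheel '[[[0,0,0],[0,0,0.03],0],[[0,0,0],[0,0,0],0],[[0,0,0],[0,0,0],0],[[0,0,0],[0,0,0],0],[[0,0,0],[0,0,0],0]]'
python3 -m handwheel '[[[0,0,0],[0,0,0.4],0],[[0,0,0],[0,0,0.8],0],[[0,0,0],[0,0,0.9],0],[[0,0,0],[0,0,0.7],0],[[0,0,0],[0,0,0.3],0]]'
python3 -m handwheel '[[[0,0,0],[0,0,0],0],[[0,0,0],[0,0,0],0]]'
python3 - <<'E'
from h import *
t=robot.get_obs()['tool_pos'];print(t)
for c in('side','wrist','top'):
    im,d,P=cloud(c,c+'8.png')
    p=sel(P,[.49,.25,.12],[.6,.365,.139]);print(c,len(p),circ(p) if len(p)>9 else 0,(p.min(0)+p.max(0))/2, p.max(0))
    p=sel(P,[.4,-.1,.125],[.52,.04,.14]); print(c,'cover',len(p),((p.min(0)+p.max(0))/2) if len(p) else 0)
E
```

```text
time: 23.25
tool_pos: [0.547, 0.3076, 0.1172]
ee_rot: [-3.142, -0.0, 2.925]
wrist_force: [0.4, -0.4, -0.2]
width: 0.0935
finger_force: 0.0
time: 23.75
tool_pos: [0.5482, 0.3082, 0.2775]
ee_rot: [3.137, 0.006, 2.925]
wrist_force: [-0.5, 0.3, -0.1]
width: 0.0941
finger_force: 0.0
time: 23.95
tool_pos: [0.5467, 0.3075, 0.2704]
ee_rot: [-3.14, -0.002, 2.925]
wrist_force: [0.5, 0.4, -0.8]
width: 0.0942
finger_force: 0.0
[0.54673776 0.3074506  0.27036281]
side 294 (array([0.54621724, 0.30618371]), np.float64(0.028684053343444416)) [0.54619657 0.30752622 0.12823819] [0.57780944 0.33978081 0.13639532]
side cover 485 [ 0.46321001 -0.02823425  0.13123141]
wrist 1559 (array([0.54440863, 0.30879308]), np.float64(0.028315719877810966)) [0.54525055 0.30858281 0.12715726] [0.5767885  0.3401225  0.13429358]
wrist cover 0 0
top 57 (array([0.54723243, 0.31268635]), np.float64(0.023499803169736218)) [0.54652992 0.32875476 0.12788928] [0.56958129 0.33786891 0.13530665]
top cover 336 [ 0.46654607 -0.02815427  0.13256542]
```

```bash
python3 -m handwheel '[[[0,0,0],[-0.12,-0.5,0],0],[[0,0,0],[-0.22,-0.92,0],0],[[0,0,0],[-0.22,-0.92,0],0],[[0,0,0],[-0.22,-0.92,0],0],[[0,0,0],[-0.22,-0.92,0],0]]'
python3 -m handwheel '[[[0,0,0],[-0.22,-0.92,0],0],[[0,0,0],[-0.22,-0.92,0],0],[[0,0,0],[-0.16,-0.68,0],0],[[0,0,0],[0,0,0],0],[[0,0,0],[0,0,0],0]]'
python3 - <<'E'
from h import *
t=robot.get_obs()['tool_pos'];print(t)
for c in('side','wrist'):
    im,d,P=cloud(c,c+'9.png')
    p=sel(P,[.4,-.1,.130],[.52,.04,.14]); print(c,'cover',len(p),((p.min(0)+p.max(0))/2) if len(p) else 0,p.mean(0),p.max(0)-p.min(0))
E
```

```text
time: 24.6
tool_pos: [0.4958, 0.0971, 0.2705]
ee_rot: [-3.141, -0.003, 2.926]
wrist_force: [-0.1, -0.5, 1.0]
width: 0.0942
finger_force: 0.0
time: 25.1
tool_pos: [0.4666, -0.0276, 0.2712]
ee_rot: [3.141, -0.002, 2.923]
wrist_force: [-1.3, 0.3, -0.3]
width: 0.0937
finger_force: 0.0
[ 0.46662048 -0.02763573  0.27116079]
side cover 433 [ 0.46401117 -0.02860049  0.13357574] [ 0.46332563 -0.02899739  0.13411202] [0.04969741 0.05186425 0.00713282]
wrist cover 2407 [ 0.46346463 -0.02659536  0.13246867] [ 0.46289218 -0.02640812  0.13230733] [0.05178885 0.05240651 0.00492507]
```

```bash
python3 -m handwheel '[[[0,0,0],[-0.04,0,-0.5],0],[[0,0,0],[0,0,-0.8],0],[[0,0,0],[0,0,-0.8],0],[[0,0,0],[0,0,-0.7],0],[[0,0,0],[0,0,-0.34],0]]'
python3 -m handwheel '[[[0,0,0],[0,0,0],0.3],[[0,0,0],[0,0,0],1],[[0,0,0],[0,0,0],1],[[0,0,0],[0,0,0],1],[[0,0,0],[0,0,0],1]]'
python3 -m handwheel '[[[0,0,0],[0,0,0],1],[[0,0,0],[0,0,0],1],[[0,0,0],[0,0,0],1]]'
```

```text
time: 25.7
tool_pos: [0.463, -0.0253, 0.1112]
ee_rot: [3.141, -0.007, 2.928]
wrist_force: [-0.0, -0.2, 0.8]
width: 0.0941
finger_force: 0.0
time: 26.2
tool_pos: [0.466, -0.0272, 0.1169]
ee_rot: [3.141, 0.003, 2.925]
wrist_force: [0.7, 1.6, 2.9]
width: 0.0574
finger_force: 20.2
time: 26.5
tool_pos: [0.4661, -0.0272, 0.1168]
ee_rot: [3.14, 0.003, 2.925]
wrist_force: [1.3, 1.2, 5.9]
width: 0.0569
finger_force: 30.1
```

```bash
python3 -m handwheel '[[[0,0,0],[0,0,0.1],1],[[0,0,0],[0,0,0.2],1],[[0,0,0],[0,0,0.6],1],[[0,0,0],[0,0,0.8],1],[[0,0,0],[0,0,0.8],1]]'
python3 -m handwheel '[[[0,0,0],[0,0,0.6],1],[[0,0,0],[0,0,0.2],1],[[0,0,0],[0.1,0.4,0],1],[[0,0,0],[0.2,0.8,0],1],[[0,0,0],[0.22,0.92,0],1]]'
python3 -m handwheel '[[[0,0,0],[0.22,0.92,0],1],[[0,0,0],[0.22,0.92,0],1],[[0,0,0],[0.22,0.92,0],1],[[0,0,0],[0.22,0.92,0],1],[[0,0,0],[0.16,0.6,0],1]]'
python3 -m handwheel '[[[0,0,0],[0.06,0.3,0],1],[[0,0,0],[0,0,0],1],[[0,0,0],[0,0,0],1],[[0,0,0],[0,0,0],1]]'
cat > m3.py <<'E'
from h import *
from scipy.optimize import least_squares
t=np.array(robot.get_obs()['tool_pos']);print(t,robot.get_obs()['ee_rot'])
def cone(p,z0,s):  # outside radius; s=+1 widening upward from foot z0, -1 rim at z0
    rad=lambda z:(.027+.005*(z-z0)/.115) if s>0 else (.032-.005*(z-z0)/.115)
    return least_squares(lambda c:np.hypot(p[:,0]-c[0],p[:,1]-c[1])-rad(p[:,2]),p[:,:2].mean(0)+[.01,.01],loss='soft_l1',f_scale=.001).x
for c in('side','top'):
    im,d,P=cloud(c,c+'10.png')
    zr=t[2]-.099
    p=sel(P,[t[0]-.045,t[1]-.045,zr+.004],[t[0]+.045,t[1]+.045,zr+.065]); print(c,'cover',len(p),cone(p,zr,-1))
    p=sel(P,[t[0]-.045,t[1]-.045,.025],[t[0]+.045,t[1]+.045,.125]); print(c,'tumbler',len(p),cone(p,.018,1))
    p=sel(P,[t[0]-.045,t[1]-.045,.126],[t[0]+.045,t[1]+.045,.139]); print('rim',len(p),circ(p) if len(p)>9 else 0)
E
python3 m3.py
```

```text
time: 27.0
tool_pos: [0.464, -0.0276, 0.2407]
ee_rot: [-3.141, -0.004, 2.925]
wrist_force: [1.5, -0.2, -3.1]
width: 0.057
finger_force: 29.9
time: 27.5
tool_pos: [0.4907, 0.0786, 0.2787]
ee_rot: [-3.14, -0.003, 2.922]
wrist_force: [0.3, -0.3, -3.2]
width: 0.0569
finger_force: 29.9
time: 28.0
tool_pos: [0.5424, 0.2954, 0.2773]
ee_rot: [-3.139, -0.004, 2.927]
wrist_force: [1.2, -1.0, -3.2]
width: 0.0574
finger_force: 29.9
time: 28.4
tool_pos: [0.5461, 0.3059, 0.2806]
ee_rot: [-3.141, -0.0, 2.923]
wrist_force: [-0.1, 0.2, -3.2]
width: 0.0566
finger_force: 29.9
[0.54609936 0.30586004 0.28057255] [-3.14069747e+00 -2.32853246e-05  2.92316257e+00]
side cover 618 [0.54598928 0.30618249]
side tumbler 767 [0.54772861 0.30862903]
rim 205 (array([0.54646992, 0.30633459]), np.float64(0.02880519750451189))
top cover 109 [0.54737668 0.30515153]
top tumbler 9 [0.53711882 0.30094903]
rim 6 0
```

```bash
python3 -c "
import cv2
a=cv2.imread('pics/side10.png');cv2.imwrite('pics/s10.png',cv2.resize(a[40:210,130:320],None,fx=3,fy=3))"
```

```text
(no output)
```

View pics/s10.png

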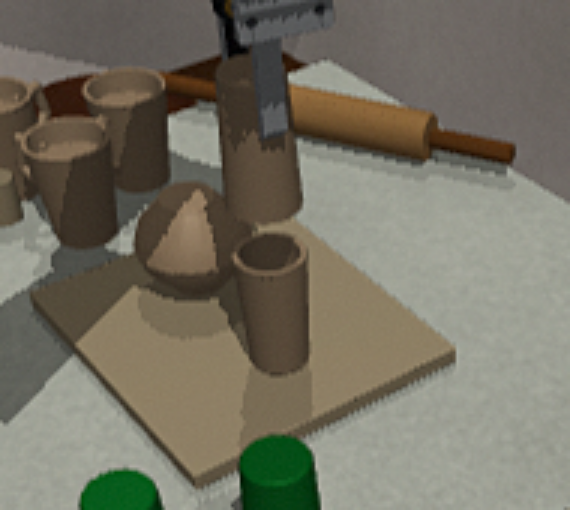

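The picture shows the cover held mouth down and upright above the tumbler, whose mouth is at (270,250). It is aligned to about 2 mm, so I'll correct that and go down.

```bash
python3 -m handwheel '[[[0,0,0],[0.02,0.036,-0.2],1],[[0,0,0],[0,0,-0.3],1],[[0,0,0],[0,0,-0.25],1],[[0,0,0],[0,0,-0.05],1],[[0,0,0],[0,0,0],1]]'
python3 -m handwheel '[[[0,0,0],[0,0,0],1],[[0,0,0],[0,0,0],1]]'
python3 m3.py
```

```text
time: 29.0
tool_pos: [0.5465, 0.3092, 0.2387]
ee_rot: [-3.14, -0.003, 2.925]
wrist_force: [-0.2, 0.7, -2.5]
width: 0.0566
finger_force: 29.9
time: 29.2
tool_pos: [0.5474, 0.3096, 0.2414]
ee_rot: [3.141, 0.001, 2.925]
wrist_force: [0.1, -0.2, -3.2]
width: 0.0571
finger_force: 29.9
[0.54743641 0.30961864 0.24139284] [3.14055051e+00 1.29409688e-03 2.92523911e+00]
side cover 555 [0.54746432 0.31021383]
side tumbler 692 [0.54773488 0.30900428]
rim 117 (array([0.54664356, 0.30679563]), np.float64(0.029371446221980707))
top cover 91 [0.54874741 0.30902062]
top tumbler 6 [0.54956068 0.30809188]
rim 3 0
```

```bash
python3 -m handwheel '[[[0,0,0],[0,-0.03,-0.06],1],[[0,0,0],[0,0,-0.05],1],[[0,0,0],[0,0,0],1],[[0,0,0],[0,0,0],1]]'
python3 m3.py
python3 -m handwheel '[[[0,0,0],[0,0,-0.03],1],[[0,0,0],[0,0,0],1]]'
python3 -m handwheel '[[[0,0,0],[0,0,-0.02],1],[[0,0,0],[0,0,0],1]]'
```

```text
time: 29.7
tool_pos: [0.547, 0.3079, 0.2347]
ee_rot: [-3.141, -0.0, 2.925]
wrist_force: [0.0, -0.7, -3.3]
width: 0.0573
finger_force: 29.9
[0.54703217 0.307854   0.23473318] [-3.14139044e+00 -4.12224443e-04  2.92508199e+00]
side cover 556 [0.54703961 0.30828925]
side tumbler 649 [0.54784149 0.30908245]
rim 97 (array([0.54684332, 0.30750309]), np.float64(0.030162618484166834))
top cover 92 [0.54842479 0.30741347]
top tumbler 5 [0.54640927 0.30190399]
rim 2 0
time: 30.0
tool_pos: [0.5471, 0.3079, 0.2333]
ee_rot: [-3.142, -0.0, 2.925]
wrist_force: [-0.7, 0.6, -3.1]
width: 0.0569
finger_force: 29.9
time: 30.2
tool_pos: [0.5471, 0.3079, 0.2323]
ee_rot: [-3.142, -0.0, 2.925]
wrist_force: [-0.1, -0.1, -3.1]
width: 0.0571
finger_force: 29.9
```

```bash
python3 -m handwheel '[[[0,0,0],[0.01,0.005,-0.02],1],[[0,0,0],[0,0,0],1]]'
python3 -m handwheel '[[[0,0,0],[0,0,-0.015],1],[[0,0,0],[0,0,0],1]]'
```

```text
time: 30.4
tool_pos: [0.5477, 0.3081, 0.2322]
ee_rot: [3.141, 0.001, 2.925]
wrist_force: [-0.9, -0.6, -1.3]
width: 0.0568
finger_force: 30.0
time: 30.6
tool_pos: [0.5478, 0.308, 0.2322]
ee_rot: [3.141, 0.002, 2.925]
wrist_force: [-1.0, -1.6, 4.6]
width: 0.0569
finger_force: 30.1
```

```bash
python3 -m handwheel '[[[0,0,0],[0,0,0.02],0.3],[[0,0,0],[0,0,0],0],[[0,0,0],[0,0,0],0],[[0,0,0],[0,0,0],0],[[0,0,0],[0,0,0],0]]'
python3 -m handwheel '[[[0,0,0],[0,0,0.3],0],[[0,0,0],[0,0,0.6],0],[[0,0,0],[0,0,0.8],0],[[0,0,0],[0,0,0.6],0],[[0,0,0],[0,0,0],0]]'
python3 -m handwheel '[[[0,0,0],[-0.3,-0.8,0],0],[[0,0,0],[-0.3,-0.8,0],0],[[0,0,0],[-0.3,-0.8,0],0],[[0,0,0],[0,0,0],0],[[0,0,0],[0,0,0],0]]'
python3 - <<'E'
from h import *
exec(open('m3.py').read().split("for c in")[0].split("t=np")[0]); 
def cone(p,z0,s):
    rad=lambda z:(.027+.005*(z-z0)/.115) if s>0 else (.032-.005*(z-z0)/.115)
    return least_squares(lambda c:np.hypot(p[:,0]-c[0],p[:,1]-c[1])-rad(p[:,2]),p[:,:2].mean(0)+[.01,.01],loss='soft_l1',f_scale=.001).x
for c in('side','top'):
    im,d,P=cloud(c,c+'11.png')
    p=sel(P,[.49,.25,.025],[.6,.365,.125]);print(c,len(p),cone(p,.018,1))
    p=sel(P,[.49,.25,.14],[.6,.365,.243]);print(c,len(p),cone(p,.133,-1))
    p=sel(P,[.49,.25,.22],[.6,.365,.27]);print(p[:,2].max())
a=cv2.imread('pics/side11.png');cv2.imwrite('pics/s11.png',a)
E
```

```text
time: 31.1
tool_pos: [0.5476, 0.3082, 0.2314]
ee_rot: [-3.142, -0.0, 2.925]
wrist_force: [0.8, -1.5, -0.0]
width: 0.0923
finger_force: 0.0
time: 31.6
tool_pos: [0.5487, 0.3087, 0.3546]
ee_rot: [3.134, 0.01, 2.925]
wrist_force: [0.7, -1.1, -0.5]
width: 0.0937
finger_force: 0.0
time: 32.1
tool_pos: [0.5024, 0.1877, 0.3466]
ee_rot: [3.141, -0.0, 2.924]
wrist_force: [-0.3, 0.1, 0.4]
width: 0.0936
finger_force: 0.0
side 640 [0.54792021 0.3091206 ]
side 945 [0.54703179 0.30852583]
0.2519754699541979
top 146 [0.54885889 0.30801164]
top 116 [0.54755498 0.30828012]
0.23522603272168596
```

View pics/s11.png

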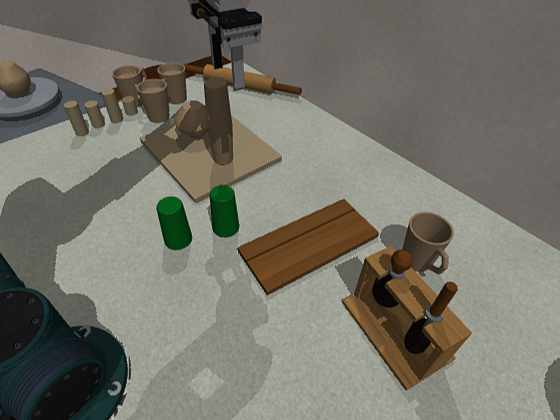

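The picture shows the pair stacked rim to rim at (219,120), centred to about 1 mm, with the brush hung at (435,320). All the other ware is as it was and the gripper is clear, so I'm handing in.

```bash
python3 -c "
from bench import robot
print(robot.close_job())"
```

```text
the job is handed in; nothing more can be done
None
```

The job is done and handed in at about 32 s: the tumbler was brushed with three full strokes, the brush is back in its notch, and the cover stands rim to rim on the tumbler, centred to about 1 mm, on the clear end of the shelf.

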